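# Turn the follower and close the cheese press

### The job

The follower of the block mould is lying the wrong way up, on its ribs. Turn it over, fit it smooth face down in the mould, flat on the cheese, while the press arm is still up, and then bring the press arm down so that its foot rests on the ribs. Keep the mould in its place on the press, and leave the round mould, the two round discs and the cheese wheel where they stand.

Things in the scene. Friction and masses are not known exactly. Their poses are not given: they have to be found in the camera images.
- follower_center (a point): Centre of the follower (white plastic press plate, 110 g): a plate 62 (its x) x 100 (its y) x 10 mm, smooth on one face, with ribs 24 mm high on the other, 34 mm thick in all; this point is 17 mm from the smooth face. z points out of the smooth face: up at the start, when it lies on its ribs on the table, plate edges 24 to 34 mm up. It stands by itself on its 62 mm wide end.
- follower: The follower; origin in the middle of the plane of the rib tops, axes as for its centre. Ribs: two, 8 mm thick, along the whole 100 mm, 40 mm apart over their outer sides, so the plate overhangs them by 11 mm each side; three cross-ribs between them. The centre of mass is about 5 mm from the centre point towards the smooth face.
- mould_seat (a point): Centre of the cheese's level, firm top in the white block mould; z up. The mould is 80 (its x) x 118 (its y) x 75 mm with 6 mm walls, open 68 x 106 mm; the cheese ends 8 mm below the rim, about 81 mm above the table. When the follower is home its smooth face lies here, its length along the mould's y (either way round), the ribs standing above the rim.
- mould: The block mould with its cheese, 0.75 kg, standing loose on the press's tray; origin at the centre of its underside, 14 mm above the table.
- press_arm (a joint): Angle of the lever press's arm, rad: 0 level (foot on the ribs of a seated follower), 0.88 to 1.0 at the start, larger as it is raised, stop at 1.12. Steel tube 20 wide x 24 mm high over the mould, a 60 mm round weight 150 to 190 mm from the hinge. Stiff hinge: stays put above about 0.75; a few newtons down on the grip move it; below about 0.6 it sinks slowly by itself.
- press_arm_hinge (a point): Middle of the arm's level hinge axis, 151 mm above the table, between two post cheeks (44 mm deep, 52 mm over both, 180 mm high). Axes of the press: x level from mould to post, away from the robot, y along the hinge, z up. The arm points to -x of it. The tray (18 mm high) reaches 210 mm to -x, 60 mm to +x and 100 mm to each side.
- press_grip (a point): Centre of the black round grip at the arm's free end: 26 mm thick, 50 mm long along the arm, 225 mm from the hinge.
- foot_sole (a point): Centre of the underside of the press's foot, a steel disc 44 mm across that hangs level and swings freely from a pin in the arm 120 mm from the hinge; the sole is 36 mm below the pin.
- press_foot: The press's foot; origin at its pin on the arm's middle line.
- disc_a_center (a point): Bystander: centre of a round white follower, a disc 104 mm across with a collar 62 mm across, 42 mm high in all.
- disc_b_center (a point): Bystander: centre of a second round follower like the first.
- pot_center (a point): Bystander: centre of an open round white mould, 124 mm across, 92 mm high.
- wheel_center (a point): Bystander: centre of a small yellow cheese wheel, 140 mm across, 62 mm high.
Not all that is in view belongs to the job. What is shaped like the follower but blue or pink is not meant. Leave any turquoise look-alike of the mould alone.

How it is judged:
On the way, in this order (a step that is already met when the one before it is completed fails the run):
1. the follower has been turned over, its smooth face looking down (within 30 degrees) (angle between follower_center's own z axis and vertical above 2.62 rad), for 0.1 s.
2. the follower lies flat on the cheese in the mould, smooth face down, with the press arm still up (angle between follower_center's own z axis and vertical above 3.06 rad and z of follower_center in the frame of mould_seat between 0.0135 and 0.0205 m and horizontal distance between follower_center and mould_seat below 0.008 m and value of joint press_arm above 0.3 rad), for 0.2 s.
At the end, for the whole second after the job is handed in: Follower smooth face down (within 5 degrees) in the mould, face on the cheese within 3.5 mm, centres within 8 mm; press arm down (below 0.06 rad), its foot bearing on the ribs (over 0.5 N); mould upright (within 3 degrees), follower at rest (angle between follower_center's own z axis and vertical above 3.06 rad and z of follower_center in the frame of mould_seat between 0.0135 and 0.0205 m and horizontal distance between follower_center and mould_seat below 0.008 m and value of joint press_arm below 0.06 rad and contact force between press_foot and follower above 0.5 N and linear speed of follower below 0.02 m/s and angle between mould's own z axis and vertical below 0.05 rad); the robot touches nothing.
It fails at once if a bystander is pushed more than 30 mm from its place (distance of any of disc_a_center, disc_b_center, pot_center, wheel_center from where it was at the start of the episode above 0.03 m).
It fails at once if the mould is pushed more than 20 mm from its place on the press (distance of mould from where it was at the start of the episode above 0.02 m).
It also fails if it takes over 58 s, if anything falls off the work surface, if the arm or the gripper's body presses on something with over 40 N, if the wrist force passes 120 N, or if a joint passes its speed limit or range.

### The arm

A 6-joint arm with a two-finger parallel gripper is mounted at the origin on the work surface. World frame = base frame: x ahead of the robot, y to its left, z up, the work surface at z = 0. Lengths are in m, angles in rad, forces in N, time in s.
With the tool pointing down it reaches from about 0.25 to 0.775 m from the base axis. Payload 4 kg.
Tool frame: the origin (TCP) lies on the centre line of the jaws, within the pads' length; the fingertips stand 22 mm ahead of it and the grasp point (between the pads) lies 3 mm ahead of it (env.tcp_to_tips is the distance from the TCP to the fingertips, in m); z points along the fingers, y is the line along which they close (so a half turn about z gives the same grasp; the last joint's range is limited). The gripper opens to 85 mm and grips with 20 to 120 N. Pads are 22 mm wide; open, the fingers measure 114 mm over their backs; the gripper's body (76 mm by 85 mm) begins 54 mm behind the grasp point. The pads swing forward as they close: fully open they stand 13 mm farther back than shut.
Start: joints at [-1.433, 0.087, 1.371, -0, 1.684, -0.103], TCP at [0.131, -0.534, 0.253] pointing down, gripper open.
Joint ranges: [-3.1, 3.1], [-0.76, 2.03], [0.27, 2.55], [-1.08, 4.22], [0.17, 2.65], [-2.57, 2.57]. Speed limits (rad/s): [2.79, 2.79, 3.14, 3.14, 3.14, 3.14].

### API

Orientations are given as a unit quaternion [w, x, y, z].
In Python, from plant import readout, get_image, workorder, env gives the robot as it stands.
- The arm moves only by the tool jog_arm, never from a script. Its argument "increments" is a list of rows, each a list of 3 entries, a list of its own where there are three numbers: the shift along the tool's x, y, z in cm, then the turn, a rotation vector about the tool's x, y, z in rad, then the opening, from 0 (shut) to 1 (fully open). In form: [[[x, y, z], [wx, wy, wz], fingers], ...]. A call has 1 to 10 rows; each row shifts and turns the commanded pose from where the row before left it, along the tool's axes as they then stand; what a row does not reach is not made up. A row lasts 1/12 s, in which the tool goes at most 41.7 mm and 7.16 degrees, less where a joint would pass 70% of its speed; a pose out of reach is approached as far as the arm can. A call is refused whole if a number of a shift passes 4.17 or a number of a turn 0.125, either way. A call with a gripper value outside its range is refused whole. The fingers move at their own pace and stop on an object; "newtons" is the grip in N (left out, the last holds). Time passes only in rows, so rows that do not move let the fingers close. It gives the time, the measured TCP pose, the force, the opening and the grip force at its end, in the units of the state.
- readout.get_state(): the state, without advancing time (a new reading comes with each control period).
- get_image(name): name is "side" or "top" or "wrist"; returns a dict with "pixels" (400x640x3 uint8, red, green, blue), "range_z" (400x640 float32, m along the optical axis (not along the pixel's ray), 0 where there is no reading), "fx", "fy", "cx", "cy" (pixels), "origin" and "orientation" of the camera in the world; the wrist camera has in their place "tool_from_camera" (4x4, takes a point from camera to tool coordinates, whose origin is the TCP and whose axes are the flange's). Camera axes: x right, y down, z forward; pixel columns grow to the right and rows downward; lengths in m; the calibration is good to about 2 mm. The wrist camera is an equidistant fisheye: a pixel r from the principal point sees the ray r / f radians off the axis. A picture is of the moment at which its call begins: read the wrist's pose just before it.
- workorder.hand_in(): hands the job in; it is judged then, once.
The state is a dict: "clock": time; "qpos": joint angles; "joint_vel": joint speeds; "joint_efforts": joint torques, N m; "tcp_pos": TCP position; "ee_rot": TCP orientation; "wrist_force": force on the tool from outside, world axes, zero at the start; "wrist_torque": the same for the moment, N m; "width": opening from 0.0 (shut) to 1.0 (fully open); "grip_force": force on a finger pad.
Only numpy, scipy, OpenCV 4.12 (cv2) and the standard library are available. Lean on these libraries where they do the work, as an engineer would, in place of code of your own. Each camera call takes 0.05 s, during which the arm holds its last target. There are 200 camera calls.

## Working session

There is one attempt and no reset: what is moved stays moved. The work goes in short steps, Python scripts to look and compute and a tool call to move; the robot and the scene stay as the last step left them, time stands still between calls to the robot, and variables do not carry over. Pictures are saved under pics/ and viewed, at most 12 in all, crops included, and the job is handed in when it is done.

Besides the shell and the picture viewer there is one more tool, called after "Request:" as a command line: name --argument value ..., lists and objects as JSON in quotes. jog_arm: Moves the arm, as the interface text tells. Its arguments: {"type":"object","properties":{"increments":{"type":"array"},"newtons":{"type":"number"}},"required":["increments"]}

```bash
mkdir -p pics; cat > h.py <<'E'
import numpy as np, cv2
from scipy.spatial.transform import Rotation as R
from plant import readout, get_image, workorder, env
def rot(q): return R.from_quat([q[1],q[2],q[3],q[0]]).as_matrix()
def cloud(im):
    z=im["range_z"]; v,u=np.mgrid[:z.shape[0],:z.shape[1]]
    P=np.stack([(u-im["cx"])/im["fx"]*z,(v-im["cy"])/im["fy"]*z,z],-1)
    W=P@rot(im["orientation"]).T+np.array(im["origin"])
    W[z<=0]=np.nan
    return W
def save(im,n): cv2.imwrite("pics/"+n,im["pixels"][:,:,::-1])
E
python3 - <<'E'
from h import *
for n in ("top","side"):
    im=get_image(n); save(im,n+"0.png"); np.savez(n+"0.npz",p=im["pixels"],W=cloud(im)); print(n,im["origin"],im["orientation"],im["fx"])
print(readout.get_state())
E
```

```text
top [0.23124417 0.04768571 1.68534206] [-0.05915523  0.71023244 -0.69786587  0.07108992] 492.8419699644519
side [0.11943537 0.67286775 0.89865653] [ 0.10390219 -0.2561514   0.89102124 -0.36009991] 378.13618441225685
{'clock': 0.1, 'qpos': array([-1.43311700e+00,  8.78942850e-02,  1.37212049e+00,  2.65239565e-06,
        1.68362301e+00, -1.03125448e-01]), 'joint_vel': array([ 0.00041594, -0.00178775, -0.00445423, -0.00173753, -0.00036172,
        0.00041533]), 'joint_efforts': array([ 1.67901297e-03, -3.53015220e+01, -3.14218855e+01, -2.45629271e-04,
        7.90042395e-03,  2.53996649e-05]), 'tcp_pos': array([ 0.13109191, -0.53372245,  0.25224012]), 'ee_rot': array([-1.02243570e-03,  9.92759848e-01,  1.20111773e-01, -1.63482008e-05]), 'wrist_force': array([0.48227023, 0.48739484, 0.06980902]), 'wrist_torque': array([-0.00707377, -0.04337109,  0.03284304]), 'grip_force': 0.0, 'width': 1.0016295284157222}
```

View pics/top0.png

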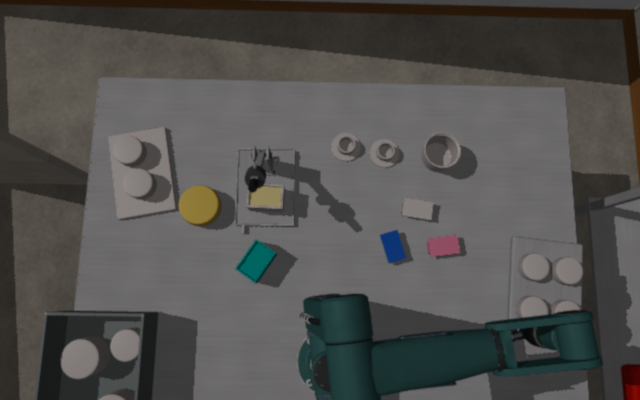

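View pics/side0.png

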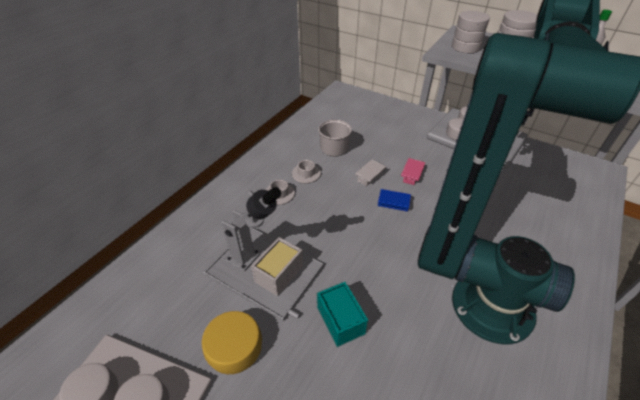

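The top view shows the white follower at (418,209), the pink and blue look-alikes next to it, the mould with its yellow cheese at (265,197), and the raised press arm and weight at (255,178). The side view has the mould at (277,262), the weight at (262,205) and the follower at (370,171).

```bash
python3 - <<'E'
from h import *
for n,fb,mb,cb in (("top",(395,190,445,228),(225,140,305,235),(240,175,295,215)),("side",(350,155,392,188),(200,180,330,320),(250,235,305,295))):
    d=np.load(n+"0.npz");p=d["p"].astype(int);W=d["W"]
    def sub(b): 
        s=np.s_[b[1]:b[3],b[0]:b[2]]; return p[s],W[s]
    def rect(pts,lab):
        c,(w,h),a=cv2.minAreaRect((pts[:,:2]*1000).astype(np.float32)); print(n,lab,len(pts),np.round(c,1),round(w,1),round(h,1),round(a,1),"mean",pts.mean(0).round(4))
    q,w=sub(fb); m=(w[...,2]>.026)&(w[...,2]<.045); rect(w[m],"fol")
    q,w=sub(cb); m=(q[...,0]-q[...,2]>50)&(w[...,2]>.07)&(w[...,2]<.1); rect(w[m],"cheese")
    m=(w[...,2]>.084)&(w[...,2]<.096); rect(w[m],"rim")
    q,w=sub(mb); m=(w[...,2]>.008)&(w[...,2]<.026); rect(w[m],"tray")
    m=(w[...,2]>.165)&(w[...,2]<.19); rect(w[m],"post")
    m=(w[...,2]>.2); print("arm",w[m].mean(0),w[m].min(0),w[m].max(0))
    i=np.argsort(-w[m][:,2])[:300:20]; print(w[m][i].round(3))
E
```

```text
top fol 528 [ 507.7 -294.7] 100.3 62.6 82.2 mean [ 0.5072 -0.2948  0.0339]
top cheese 449 [532.  219.6] 93.6 61.5 89.1 mean [0.5291 0.2171 0.081 ]
top rim 280 [532.  220.4] 118.5 81.5 87.9 mean [0.5257 0.2145 0.0877]
top tray 2705 [578.  232.6] 333.0 274.6 1.3 mean [0.5708 0.2254 0.0151]
top post 115 [650.1 226. ] 44.6 55.7 1.7 mean [0.6498 0.2278 0.1787]
arm [0.54941724 0.22588947 0.3044174 ] [0.49433224 0.19899439 0.20060476] [0.63074692 0.25710818 0.35969084]
[[0.505 0.231 0.36 ]
 [0.515 0.229 0.354]
 [0.502 0.24  0.349]
 [0.5   0.218 0.345]
 [0.521 0.22  0.341]
 [0.535 0.224 0.33 ]
 [0.543 0.223 0.322]
 [0.552 0.232 0.318]
 [0.558 0.241 0.315]
 [0.559 0.216 0.314]
 [0.547 0.253 0.313]
 [0.539 0.221 0.311]
 [0.569 0.22  0.309]
 [0.569 0.223 0.308]
 [0.548 0.248 0.307]]
side fol 368 [ 506.2 -290.2] 104.3 66.5 80.2 mean [ 0.5055 -0.2865  0.0331]
side cheese 692 [532.7 220.1] 99.6 63.3 88.1 mean [0.5321 0.222  0.0806]
side rim 363 [560.7 223.2] 120.3 143.0 87.8 mean [0.5313 0.227  0.0877]
side tray 3943 [636.8 143.7] 332.1 537.1 33.3 mean [0.5664 0.2474 0.0146]
side post 186 [643.2 234.1] 63.9 52.4 0.1 mean [0.6478 0.2423 0.1761]
arm [0.54488877 0.24314143 0.28989627] [0.49238036 0.20682097 0.20000023] [0.63049943 0.26280692 0.35627018]
[[0.508 0.235 0.356]
 [0.503 0.231 0.353]
 [0.498 0.235 0.35 ]
 [0.512 0.241 0.348]
 [0.496 0.228 0.346]
 [0.513 0.244 0.344]
 [0.518 0.241 0.342]
 [0.517 0.244 0.336]
 [0.515 0.244 0.331]
 [0.513 0.244 0.325]
 [0.519 0.244 0.32 ]
 [0.556 0.239 0.317]
 [0.559 0.243 0.316]
 [0.556 0.239 0.314]
 [0.54  0.239 0.313]]
```

```bash
cat >> h.py <<'E'
def pose(G,yaw,tilt):
    """grasp point G, tool y along yaw-90 (tool x along yaw when tilt 0), tilt about tool y (+ = toward tool x) -> TCP pos, R"""
    c,s=np.cos(yaw),np.sin(yaw)
    M=np.array([[c,s,0],[s,-c,0],[0,0,-1.]])@R.from_rotvec([0,tilt,0]).as_matrix()
    return np.array(G)-.003*M[:,2],M
def go(G,yaw,tilt):
    s=readout.get_state(); T=rot(s["ee_rot"]); p,M=pose(G,yaw,tilt)
    rv=R.from_matrix(T.T@M).as_rotvec()
    print("t",round(s["clock"],2),"tcp",np.round(s["tcp_pos"],4),"q",np.round(s["qpos"],2),"w",round(s["width"],3))
    print("shift first, cm",np.round(T.T@(p-s["tcp_pos"])*100,2),"then turn",np.round(rv,3),"| turn first, then shift",np.round(M.T@(p-s["tcp_pos"])*100,2))
    return s
E
python3 - <<'E'
from h import *
print(env.tcp_to_tips,[a for a in dir(env) if a[0]!='_'])
d=np.radians
go([.509,-.277,.14],d(82.2),0)
E
```

```text
0.022 ['PlanningError', 'tcp_to_tips']
t 0.1 tcp [ 0.1311 -0.5337  0.2522] q [-1.43  0.09  1.37  0.    1.68 -0.1 ] w 1.002
shift first, cm [ 42.82 -15.9   10.97] then turn [-2.000e-03 -1.000e-03 -1.194e+00] | turn first, then shift [30.56 33.96 10.92]
```

Request:
jog_arm --increments '[[[3.57,-1.33,0.5],[0,0,0],1],[[3.57,-1.33,0.5],[0,0,0],1],[[3.57,-1.33,0.5],[0,0,0],1],[[3.57,-1.33,0.5],[0,0,0],1],[[3.57,-1.33,0.5],[0,0,0],1],[[3.57,-1.33,0.5],[0,0,0],1],[[3.57,-1.33,0.5],[0,0,0],1],[[3.57,-1.33,0.5],[0,0,0],1],[[3.57,-1.33,0.5],[0,0,0],1],[[3.57,-1.33,0.5],[0,0,0],1]]'

```text
clock: 0.93
tcp_pos: [0.4473, -0.3183, 0.2026]
ee_rot: [-0.0, 0.993, 0.12, -0.0]
wrist_force: [-0.4, -0.8, 0.5]
width: 1.001
grip_force: 0.0
```

Request:
jog_arm --increments '[[[3.57,-1.33,0],[0,0,0],1],[[3.57,-1.33,0],[0,0,0],1],[[0,0,0],[0,0,-0.12],1],[[0,0,0],[0,0,-0.12],1],[[0,0,0],[0,0,-0.12],1],[[0,0,0],[0,0,-0.12],1],[[0,0,0],[0,0,-0.12],1],[[0,0,0],[0,0,-0.12],1],[[0,0,0],[0,0,-0.12],1],[[0,0,0],[0,0,-0.12],1]]'

```text
clock: 1.77
tcp_pos: [0.5089, -0.2768, 0.2025]
ee_rot: [-0.001, 0.823, 0.567, -0.0]
wrist_force: [-0.2, 0.3, 0.4]
width: 1.001
grip_force: 0.0
```

Request:
jog_arm --increments '[[[0,0,0],[0,0,-0.12],1],[[0,0,0],[0,0,-0.12],1],[[0,0,0],[0,-0.11,0],1],[[0,0,0],[0,-0.11,0],1],[[0,0,0],[0,-0.11,0],1],[[0,0,0],[0,-0.11,0],1],[[0,0,0],[0,0,0],1],[[0,0,0],[0,0,0],1]]'

```text
clock: 2.43
tcp_pos: [0.509, -0.2754, 0.202]
ee_rot: [0.142, 0.733, 0.645, -0.164]
wrist_force: [0.4, 0.3, 0.1]
width: 1.0
grip_force: 0.0
```

```bash
python3 - <<'E'
from h import *
d=np.radians
go([.509,-.277,.029],d(82.2),d(-25))
im=get_image("top"); W=cloud(im); save(im,"top1.png"); save(get_image("wrist"),"w1.png")
E
```

```text
t 2.43 tcp [ 0.509  -0.2754  0.202 ] q [-0.38  0.11  1.51 -0.43  1.43 -0.21] w 1.0
shift first, cm [ 7.18  0.07 15.44] then turn [0.001 0.001 0.009] | turn first, then shift [ 7.17  0.02 15.44]
```

View pics/w1.png

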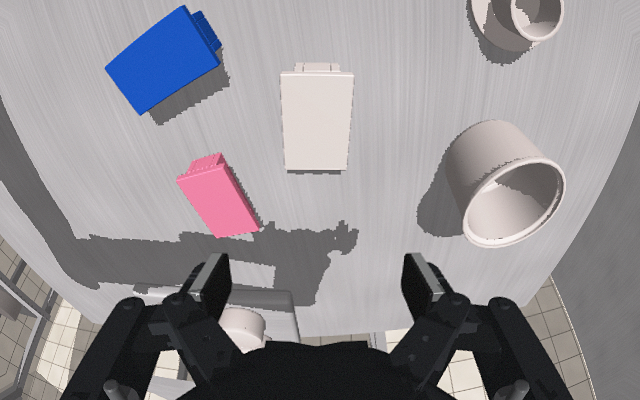

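The wrist view shows the white follower at (317,120), square between the open fingers (mid at about 317). It is clear of the pink and blue look-alikes.

Request:
jog_arm --increments '[[[0.8,0,1.72],[0,0,0],1],[[0.8,0,1.72],[0,0,0],1],[[0.8,0,1.72],[0,0,0],1],[[0.8,0,1.72],[0,0,0],1],[[0.8,0,1.72],[0,0,0],1],[[0.8,0,1.72],[0,0,0],1],[[0.8,0,1.72],[0,0,0],1],[[0.8,0,1.72],[0,0,0],1],[[0.39,0.04,0.84],[0,0,0],1],[[0.39,0.03,0.84],[0,0,0],1]]'

```text
clock: 3.37
tcp_pos: [0.5093, -0.2792, 0.0323]
ee_rot: [0.143, 0.734, 0.643, -0.164]
wrist_force: [0.1, -0.2, 0.1]
width: 0.999
grip_force: 0.0
```

Request:
jog_arm --increments '[[[0,0,0],[0,0,0],1],[[0,0,0],[0,0,0],0.3],[[0,0,0],[0,0,0],0.3],[[0,0,0],[0,0,0],0.3],[[0,0,0],[0,0,0],0.3],[[0,0,0],[0,0,0],0.3],[[0,0,0],[0,0,0],0.3],[[0,0,0],[0,0,0],0.3]]' --newtons 60

```text
clock: 4.03
tcp_pos: [0.511, -0.2783, 0.0349]
ee_rot: [0.146, 0.733, 0.644, -0.163]
wrist_force: [0.8, 0.9, 6.3]
width: 0.709
grip_force: 66.8
```

```bash
python3 - <<'E'
from h import *
d=np.radians
s=go([.509,-.277,.029],d(82.2),d(-25)); print(s["grip_force"],s["wrist_force"])
E
```

```text
t 4.03 tcp [ 0.511  -0.2783  0.0349] q [-0.38  0.26  1.68 -0.48  1.12 -0.06] w 0.709
shift first, cm [ 0.34 -0.22  0.19] then turn [0.006 0.005 0.005] | turn first, then shift [ 0.34 -0.22  0.19]
66.75920605659485 [0.78861942 0.90517401 6.30536112]
```

Request:
jog_arm --increments '[[[-1.27,0,-2.72],[0,0,0],0.3],[[-1.27,0,-2.72],[0,0,0],0.3],[[-1.27,0,-2.72],[0,0,0],0.3],[[-1.27,0,-2.72],[0,0,0],0.3],[[3.4,0,-1.58],[0,0,0],0.3],[[3.4,0,-1.58],[0,0,0],0.3],[[3.4,0,-1.58],[0,0,0],0.3],[[3.4,0,-1.58],[0,0,0],0.3],[[0,0,0],[0,0.12,0],0.3],[[0,0,0],[0,0.12,0],0.3]]'

```text
clock: 4.87
tcp_pos: [0.5303, -0.1214, 0.1512]
ee_rot: [0.064, 0.743, 0.662, -0.073]
wrist_force: [0.1, -1.0, -1.5]
width: 0.712
grip_force: 66.0
```

Request:
jog_arm --increments '[[[0,0,0],[0,0.12,0],0.3],[[0,0,0],[0,0.12,0],0.3],[[0,0,0],[0,0.12,0],0.3],[[0,0,0],[0,0.12,0],0.3],[[0,0,0],[0,0.12,0],0.3],[[0,0,0],[0,0.12,0],0.3],[[0,0,0],[0,0.12,0],0.3],[[0,0,0],[0,0.12,0],0.3],[[0,0,0],[0,0.12,0],0.3],[[0,0,0],[0,0.12,0],0.3]]'

```text
clock: 5.7
tcp_pos: [0.5291, -0.1298, 0.1525]
ee_rot: [-0.317, 0.659, 0.578, 0.362]
wrist_force: [0.1, 0.6, -2.1]
width: 0.71
grip_force: 66.0
```

Request:
jog_arm --increments '[[[0,0,0],[0,0.12,0],0.3],[[0,0,0],[0,0,0],0.3],[[0,0,0],[0,0,0],0.3]]'

```text
clock: 5.95
tcp_pos: [0.5285, -0.1291, 0.1499]
ee_rot: [-0.352, 0.638, 0.558, 0.398]
wrist_force: [-0.1, -0.1, -1.0]
width: 0.709
grip_force: 66.0
```

```bash
python3 - <<'E'
from h import *
d=np.radians
s=go([.53,-.13,.071],d(82.2),d(65)); print(s["grip_force"],s["wrist_force"])
im=get_image("side"); save(im,"s2.png"); np.savez("s2.npz",p=im["pixels"],W=cloud(im))
E
```

```text
t 5.95 tcp [ 0.5285 -0.1291  0.1499] q [-0.77  0.46  1.47  0.88  1.93 -0.64] w 0.709
shift first, cm [-7.14  0.19  3.07] then turn [-0.006  0.014 -0.002] | turn first, then shift [-7.19  0.16  2.97]
66.03523135185242 [-0.10450609 -0.14725918 -1.03873103]
```

View pics/s2.png

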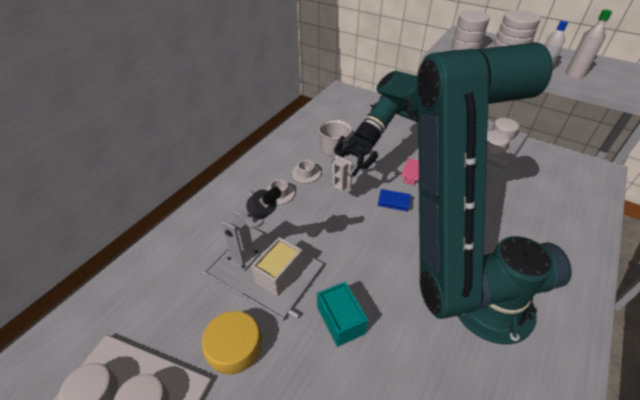

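The side view shows the follower held upright at about (342,175), with its ribs towards +y. I'll measure its lean and lower edge from the range data.

```bash
cat >> h.py <<'E'
def standing(W,c,r=.075,zlo=.006,zhi=.25,p=None):
    m=(np.hypot(W[...,0]-c[0],W[...,1]-c[1])<r)&(W[...,2]>zlo)&(W[...,2]<zhi)
    if p is not None: m&=p.astype(int).min(-1)>75
    return W[m]
E
python3 - <<'E'
from h import *
d=np.load("s2.npz");Q=standing(d["W"],(.53,-.11),p=d["p"])
u=np.array([.136,.991]);w=np.array([.991,-.136])
a=(Q[:,:2]-[.53,-.13])@u; b=(Q[:,:2]-[.53,-.13])@w
for z0 in np.arange(.02,.22,.01):
    k=(Q[:,2]>=z0)&(Q[:,2]<z0+.01)
    if k.sum()>3: print(round(z0,3),k.sum(),"u max",np.percentile(a[k],95).round(4),"w",np.percentile(b[k],[2,98]).round(4))
E
```

```text
0.08 30 u max 0.037 w [-0.0328  0.0156]
0.09 56 u max 0.0375 w [-0.0324  0.0145]
0.1 37 u max 0.0374 w [-0.0326  0.0154]
0.11 31 u max 0.0372 w [-0.0329  0.0172]
0.12 27 u max 0.0379 w [-0.0318  0.0145]
0.13 63 u max 0.0376 w [-0.0356  0.0154]
0.14 39 u max 0.0377 w [-0.0387  0.0339]
0.15 59 u max 0.0374 w [-0.0382  0.0423]
0.16 58 u max 0.0372 w [-0.039   0.0423]
0.17 43 u max 0.0381 w [-0.0318  0.0329]
0.18 134 u max 0.0383 w [-0.0307  0.0263]
```

Request:
jog_arm --increments '[[[-1.63,0,0.76],[0,0,0],0.3],[[-1.63,0,0.76],[0,0,0],0.3],[[-1.63,0,0.76],[0,0,0],0.3],[[-1.63,0,0.76],[0,0,0],0.3],[[-0.18,0,0.085],[0,0,0],0.3],[[-0.18,0,0.085],[0,0,0],0.3],[[0,0,0],[0,0,0],0.3],[[0,0,0],[0,0,0],0.3]]'

```text
clock: 6.67
tcp_pos: [0.5297, -0.13, 0.0778]
ee_rot: [-0.349, 0.636, 0.56, 0.399]
wrist_force: [0.3, 0.4, -0.8]
width: 0.709
grip_force: 66.1
```

```bash
python3 - <<'E'
from h import *
im=get_image("side");Q=standing(cloud(im),(.53,-.11),p=im["pixels"],zlo=.0)
z=Q[:,2]; u=np.array([.136,.991]);a=(Q[:,:2]-[.53,-.13])@u; k=a>.005
print(np.percentile(z[k],[95,98,99.5,100])); print(readout.get_state()["tcp_pos"],readout.get_state()["wrist_force"])
E
```

```text
[0.11228088 0.11345497 0.11496182 0.11651268]
[ 0.52966203 -0.13015777  0.07779054] [ 0.22095973  0.07211106 -1.40414722]
```

Request:
jog_arm --increments '[[[-0.36,0,0.17],[0,0,0],0.3],[[-0.36,0,0.17],[0,0,0],0.3],[[-0.09,0,0.04],[0,0,0],0.3],[[-0.09,0,0.04],[0,0,0],0.3],[[0,0,0],[0,0,0],0.3]]'

```text
clock: 7.13
tcp_pos: [0.529, -0.13, 0.0662]
ee_rot: [-0.351, 0.637, 0.559, 0.399]
wrist_force: [0.4, -0.4, -1.1]
width: 0.711
grip_force: 66.1
```

Request:
jog_arm --increments '[[[-0.09,0,0.04],[0,0,0],0.3],[[-0.09,0,0.04],[0,0,0],0.3],[[0,0,0],[0,0,0],0.3]]'

```text
clock: 7.38
tcp_pos: [0.5291, -0.1303, 0.0653]
ee_rot: [-0.351, 0.636, 0.559, 0.4]
wrist_force: [-1.5, -0.1, 2.3]
width: 0.711
grip_force: 66.4
```

Request:
jog_arm --increments '[[[0,0,0],[0,0,0],0.8],[[0,0,0],[0,0,0],0.9],[[0,0,0],[0,0,0],1],[[0,0,0],[0,0,0],1],[[0,0,-1.5],[0,0,0],1],[[0,0,-2.5],[0,0,0],1],[[0,0,-2.5],[0,0,0],1],[[0,0,-2.5],[0,0,0],1],[[3,0,-1.5],[0,0,0],1],[[3,0,-1.5],[0,0,0],1]]'

```text
clock: 8.22
tcp_pos: [0.5177, -0.2132, 0.1707]
ee_rot: [-0.351, 0.638, 0.557, 0.399]
wrist_force: [1.5, 0.2, 0.0]
width: 0.996
grip_force: 0.0
```

Request:
jog_arm --increments '[[[3,0,-1.5],[0,-0.12,0],1],[[3,0,-1.5],[0,-0.12,0],1],[[0,0,0],[0,-0.12,0],1],[[0,0,0],[0,-0.12,0],1],[[0,0,0],[0,-0.12,0],1],[[0,0,0],[0,-0.12,0],1],[[0,0,0],[0,-0.12,0],1],[[0,0,0],[0,-0.12,0],1],[[0,0,0],[0,-0.12,0],1],[[0,0,0],[0,-0.12,0],1]]'

```text
clock: 9.05
tcp_pos: [0.519, -0.2092, 0.2402]
ee_rot: [0.03, 0.751, 0.658, -0.031]
wrist_force: [0.4, -1.0, -1.5]
width: 0.995
grip_force: 0.0
```

Request:
jog_arm --increments '[[[0,0,0],[0,-0.12,0],1],[[0,0,0],[0,-0.12,0],1],[[0,0,0],[0,0,0],1],[[0,0,0],[0,0,0],1]]'

```text
clock: 9.38
tcp_pos: [0.5189, -0.207, 0.2377]
ee_rot: [0.104, 0.741, 0.652, -0.119]
wrist_force: [-0.0, -0.6, -0.9]
width: 0.999
grip_force: 0.0
```

```bash
python3 - <<'E'
from h import *
d=np.radians
go([.53,-.10,.15],d(82.2),d(-20))
for n in("side","top"):
    im=get_image(n);save(im,n+"3.png");W=cloud(im);Q=standing(W,(.535,-.11),zlo=.01,zhi=.13,p=im["pixels"])
    u=np.array([.136,.991]);w=np.array([.991,-.136]);D=Q[:,:2]-[.53,-.13]
    a=D@u;b=D@w
    for z0 in np.arange(.01,.12,.01):
        k=(Q[:,2]>=z0)&(Q[:,2]<z0+.01)
        if k.sum()>3: print(n,round(z0,3),k.sum(),"u",np.percentile(a[k],[3,97]).round(4),"w",np.percentile(b[k],[2,98]).round(4),Q[k,2].max())
    k=Q[:,2]>.09
    if k.sum()>10: print(cv2.minAreaRect((Q[k][:,:2]*1000).astype(np.float32)))
    m=(a>.025)
    if m.sum()>20: print("ribface yaw",np.degrees(np.polyfit(b[m],a[m],1)[0]))
E
```

```text
t 9.38 tcp [ 0.5189 -0.207   0.2377] q [-0.31  0.08  1.44 -0.31  1.56 -0.19] w 0.999
shift first, cm [12.96 -0.26  4.68] then turn [ 0.002 -0.031  0.008] | turn first, then shift [13.1  -0.35  4.27]
side 0.01 24 u [0.0078 0.036 ] w [-0.0331  0.0174] 0.0190272027296291
side 0.02 30 u [0.005  0.0366] w [-0.0336  0.0189] 0.029508695066955193
side 0.03 27 u [0.006  0.0359] w [-0.0337  0.014 ] 0.03992303496679117
side 0.04 32 u [0.0051 0.0365] w [-0.0317  0.0156] 0.04976716502002487
side 0.05 57 u [0.0073 0.0357] w [-0.0314  0.0148] 0.059475646923729975
side 0.06 31 u [0.0068 0.0357] w [-0.0318  0.016 ] 0.0698188427780142
side 0.07 30 u [0.0034 0.0361] w [-0.0328  0.0152] 0.0797272987465868
side 0.08 29 u [0.0041 0.0359] w [-0.0326  0.018 ] 0.08977472840594847
side 0.09 109 u [0.0028 0.0359] w [-0.0314  0.0269] 0.099987271461632
side 0.1 31 u [0.0037 0.0361] w [-0.0252  0.0167] 0.10330893654559692
((529.974365234375, -110.36801147460938), (37.302528381347656, 59.533958435058594), 85.48048400878906)
ribface yaw 0.8112823776567196
top 0.01 7 u [-0.0388  0.0708] w [-0.0397  0.0377] 0.014011818822096567
top 0.07 8 u [0.0032 0.0282] w [-0.0301  0.0212] 0.07939288635491848
top 0.09 78 u [-0.0024  0.0289] w [-0.0283  0.0253] 0.0999850160344975
top 0.1 64 u [-0.0012  0.0274] w [-0.0229  0.0283] 0.10656723602033802
((531.7797241210938, -116.28889465332031), (33.295982360839844, 60.8543586730957), 81.71253204345703)
```

```bash
cat >> h.py <<'E'
u=np.array([.136,.991,0]);w=np.array([.991,-.136,0]);O=np.array([.53,-.13,0]);Z=np.array([0,0,1.])
def wcloud():
    s=readout.get_state(); im=get_image("wrist"); z=im["range_z"]; v,uu=np.mgrid[:z.shape[0],:z.shape[1]]
    X=(uu-im["cx"])/im["fx"];Y=(v-im["cy"])/im["fy"]; th=np.hypot(X,Y); k=np.tan(th)/np.maximum(th,1e-9)*z
    P=np.stack([X*k,Y*k,z],-1); A=np.array(im["tool_from_camera"]); T=rot(s["ee_rot"])
    W=(P@A[:3,:3].T+A[:3,3])@T.T+s["tcp_pos"]; W[(z<=0)|(th>1.4)]=np.nan
    return im,W
E
python3 - <<'E'
from h import *
d=np.radians
go(O+.029*u-.001*w+.075*Z+.10*(.342*u+.94*Z),d(82.2),d(-20))
E
```

```text
t 9.48 tcp [ 0.5187 -0.209   0.2381] q [-0.32  0.08  1.44 -0.31  1.56 -0.19] w 0.994
shift first, cm [1.575e+01 1.000e-02 1.790e+00] then turn [ 0.002 -0.031  0.004] | turn first, then shift [15.8  -0.06  1.3 ]
```

Request:
jog_arm --increments '[[[0,0,0],[0,-0.03,0],1],[[3.9,0,0],[0,0,0],1],[[3.9,0,0],[0,0,0],1],[[4,0,0.3],[0,0,0],1],[[4,0,1],[0,0,0],1],[[0,0,0],[0,0,0],1],[[0,0,0],[0,0,0],1]]'

```text
clock: 10.07
tcp_pos: [0.537, -0.0655, 0.1696]
ee_rot: [0.113, 0.74, 0.65, -0.132]
wrist_force: [-0.7, 0.3, 0.2]
width: 1.0
grip_force: 0.0
```

```bash
python3 - <<'E'
from h import *
d=np.radians
im,W=wcloud(); save(im,"w4.png")
Q=standing(W,(.535,-.11),zlo=.01,zhi=.13,p=im["pixels"]); D=Q-O; a=D@u;b=D@w
for z0 in np.arange(.01,.12,.01):
    k=(Q[:,2]>=z0)&(Q[:,2]<z0+.01)
    if k.sum()>3: print(round(z0,3),k.sum(),"u",np.percentile(a[k],[3,50,97]).round(4),"w",np.percentile(b[k],[2,98]).round(4),Q[k,2].max().round(4))
k=Q[:,2]>.09
print(cv2.minAreaRect((Q[k][:,:2]*1000).astype(np.float32)))
go(O+.029*u-.001*w+.075*Z,d(82.2),d(-20))
E
```

```text
0.01 229 u [0.0082 0.0099 0.0337] w [-0.0312  0.028 ] 0.0199
0.02 230 u [0.0081 0.027  0.0338] w [-0.0312  0.029 ] 0.03
0.03 260 u [0.0081 0.0322 0.034 ] w [-0.0316  0.0286] 0.04
0.04 315 u [0.0083 0.0326 0.0338] w [-0.0313  0.0285] 0.0499
0.05 1153 u [0.0084 0.0208 0.0335] w [-0.0292  0.0265] 0.06
0.06 465 u [0.0082 0.0098 0.0337] w [-0.0308  0.028 ] 0.07
0.07 340 u [0.0082 0.0308 0.0339] w [-0.0312  0.0283] 0.0799
0.08 448 u [0.0079 0.0106 0.0337] w [-0.0316  0.029 ] 0.09
0.09 2259 u [0.0004 0.0169 0.0336] w [-0.03    0.0273] 0.1
0.1 414 u [0.001  0.0169 0.0328] w [-0.0256  0.0239] 0.1012
((530.7801513671875, -113.09269714355469), (36.12519073486328, 62.09239196777344), 83.77521514892578)
t 10.12 tcp [ 0.5376 -0.0666  0.1711] q [-0.04  0.13  1.52 -0.35  1.53  0.12] w 0.999
shift first, cm [0.02 0.   9.92] then turn [0.    0.001 0.005] | turn first, then shift [0.01 0.01 9.92]
```

View pics/w4.png

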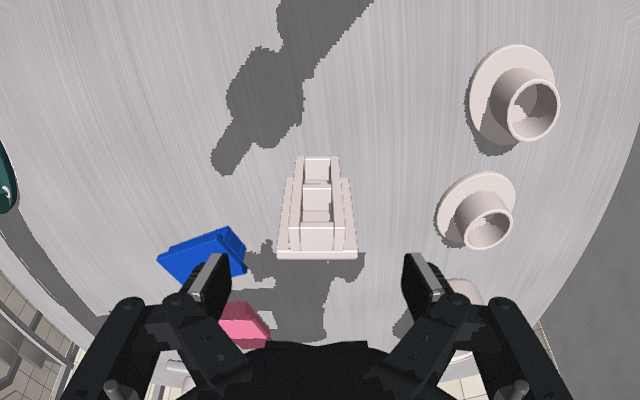

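The wrist view shows the follower standing freely at (317,210), ribs towards the gripper and centred between the fingers (317).

Request:
jog_arm --increments '[[[0.12,0,1.9],[0,0,0],1],[[0,0,2],[0,0,0],1],[[0,0,2],[0,0,0],1],[[0,0,1.5],[0,0,0],1],[[0,0,1.5],[0,0,0],1],[[0,0,1],[0,0,0],1],[[0,0,0],[0,0,0],1],[[0,0,0],[0,0,0],1]]'

```text
clock: 10.78
tcp_pos: [0.5334, -0.0994, 0.0785]
ee_rot: [0.115, 0.741, 0.649, -0.131]
wrist_force: [-0.0, -0.3, 0.3]
width: 0.998
grip_force: 0.0
```

Request:
jog_arm --increments '[[[0,0,0],[0,0,0],0.6],[[0,0,0],[0,0,0],0.6],[[0,0,0],[0,0,0],0.6],[[0,0,0],[0,0,0],0.6],[[0,0,0],[0,0,0],0.2],[[0,0,0],[0,0,0],0.2],[[0,0,0],[0,0,0],0.2],[[0,0,0],[0,0,0],0.2]]' --newtons 50

```text
clock: 11.45
tcp_pos: [0.5337, -0.0977, 0.0786]
ee_rot: [0.115, 0.74, 0.65, -0.13]
wrist_force: [-1.0, 2.5, 3.5]
width: 0.459
grip_force: 50.6
```

```bash
python3 - <<'E'
from h import *
d=np.radians
s=go(O+.030*u-.001*w+.075*Z,d(82.2),d(-20));print(s["grip_force"],s["wrist_force"])
E
```

```text
t 11.45 tcp [ 0.5337 -0.0977  0.0786] q [-0.09  0.2   1.64 -0.36  1.33  0.13] w 0.459
shift first, cm [-0.11 -0.03  0.12] then turn [0.003 0.001 0.006] | turn first, then shift [-0.11 -0.03  0.12]
50.61594307422638 [-1.01071811  2.46070367  3.53055134]
```

Request:
jog_arm --increments '[[[-0.5,0,-1.41],[0,0,0],0.2],[[-1.03,0,-2.82],[0,0,0],0.2],[[-1.03,0,-2.82],[0,0,0],0.2],[[-1.03,0,-2.82],[0,0,0],0.2],[[-1.03,0,-2.82],[0,0,0],0.2],[[0,0,0],[0,0.12,0],0.2],[[0,0,0],[0,0.12,0],0.2],[[0,0,0],[0,0.12,0],0.2],[[0,0,0],[0,0.12,0],0.2],[[0,0,0],[0,0.12,0],0.2]]'

```text
clock: 12.28
tcp_pos: [0.5334, -0.0979, 0.2137]
ee_rot: [-0.083, 0.745, 0.655, 0.096]
wrist_force: [-0.1, 0.5, -2.2]
width: 0.458
grip_force: 50.6
```

Request:
jog_arm --increments '[[[0,0,0],[0,0.12,0],0.2],[[0,0,0],[0,0.12,0],0.2],[[0,0,0],[0,0.12,0],0.2],[[0,0,0],[0,0.12,0],0.2],[[0,0,0],[0,0.12,0],0.2],[[0,0,0],[0,0.12,0],0.2],[[0,0,0],[0,0.12,0],0.2],[[0,0,0],[0,0.12,0],0.2],[[0,0,0],[0,0,0],0.2],[[0,0,0],[0,0,0],0.2]]'

```text
clock: 13.12
tcp_pos: [0.5328, -0.0982, 0.2105]
ee_rot: [-0.376, 0.619, 0.541, 0.426]
wrist_force: [-0.4, 0.1, 0.1]
width: 0.461
grip_force: 50.6
```

```bash
python3 - <<'E'
from h import *
d=np.radians
s=go([.527,.05,.19],d(88.5),d(70));print(s["grip_force"],s["wrist_force"])
im=get_image("side"); save(im,"s5.png"); W=cloud(im); p=im["pixels"].astype(int)
# mould precise: cheese + rim, both views
im2,W2=wcloud(); save(im2,"w5.png"); np.savez("w5.npz",p=im2["pixels"],W=W2)
for n,pp,WW in(("side",p,W),("wrist",im2["pixels"].astype(int),W2)):
    box=(np.abs(WW[...,0]-.532)<.06)&(np.abs(WW[...,1]-.22)<.08)
    m=box&(pp[...,0]-pp[...,2]>50)&(WW[...,2]>.07)&(WW[...,2]<.095); print(n,m.sum())
    if m.sum()>30: print("cheese",cv2.minAreaRect((WW[m][:,:2]*1000).astype(np.float32)),WW[m][:,2].mean())
    m=box&(pp[...,0]-pp[...,2]<40)&(WW[...,2]>.084)&(WW[...,2]<.095)
    if m.sum()>30: print("rim",cv2.minAreaRect((WW[m][:,:2]*1000).astype(np.float32)),WW[m][:,2].mean())
    # follower smooth/ribs near tool
    t=s["tcp_pos"]; m=(np.linalg.norm(WW-t,axis=-1)<.09)&(pp.min(-1)>75)
    if m.sum()>30: print("fol",WW[m].min(0),WW[m].max(0))
E
```

```text
t 13.12 tcp [ 0.5328 -0.0982  0.2105] q [-0.74  0.4   1.48  0.99  1.99 -0.55] w 0.461
shift first, cm [ 3.23 -2.47 14.1 ] then turn [ 0.097  0.012 -0.041] | turn first, then shift [ 3.14 -0.97 14.31]
50.59081256389618 [-0.35195933  0.11064303  0.08517667]
side 708
cheese ((530.7130737304688, 221.05593872070312), (100.99617767333984, 68.09648895263672), 87.15608215332031) 0.08054446600409437
rim ((530.9818115234375, 224.4999237060547), (119.72859954833984, 81.67577362060547), 88.32454681396484) 0.08792142816826937
fol [ 0.47234176 -0.17373363  0.17503887] [ 0.58674434 -0.01537489  0.24623464]
wrist 1316
cheese ((528.3045654296875, 231.9302520751953), (100.76252746582031, 73.94725036621094), 88.62947082519531) 0.08120885797696378
rim ((531.37109375, 221.75437927246094), (119.20166778564453, 81.13343811035156), 88.082763671875) 0.08809491730109562
fol [ 0.46435502 -0.1728768   0.18603464] [ 0.58803317 -0.01755395  0.26111934]
```

View pics/s5.png

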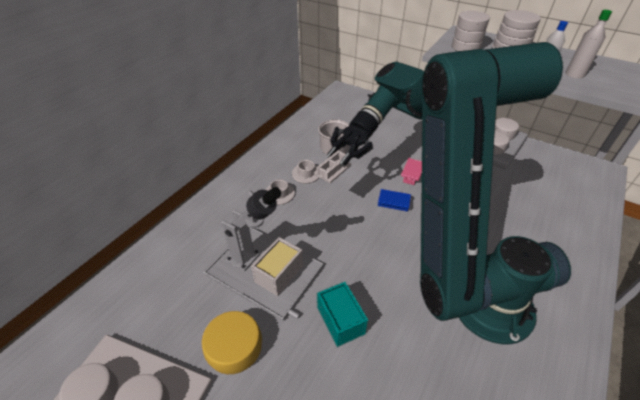

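View pics/w5.png

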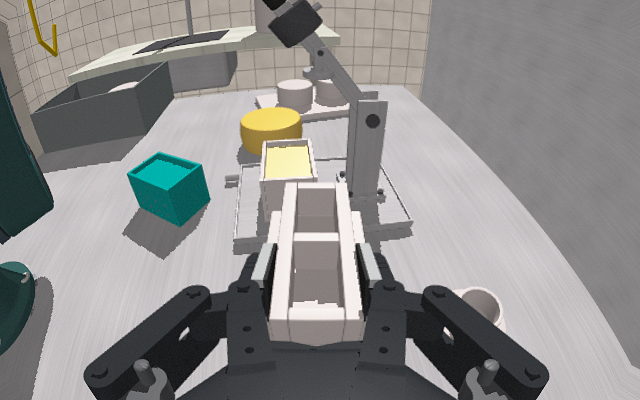

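The side view shows the follower held level with its ribs up at (335,165). The wrist view shows it between the pads, with the mould ahead at (288,165). The press post is at (367,130) and the arm is well above. Next is the held pose in the wrist cloud.

```bash
cat >> h.py <<'E'
def held(W,p,s):
    """follower pose from wrist cloud: rib tops + far end, in world; returns centre of rib-top plane, yaw, tilts"""
    T=rot(s["ee_rot"]); t=s["tcp_pos"]; f=np.cross(Z,T[:,1]*np.sign(T[0,1])); f/=np.linalg.norm(f); g=np.cross(f,Z)
    D=W-t; a,b,c=D@f,D@g,D[...,2]
    v,uu=np.mgrid[:400,:640]
    m=(p.astype(int).min(-1)>75)&(np.abs(b)<.036)&(a>-.06)&(a<.09)&(np.abs(c)<.06)&(uu>268)&(uu<368)&(v>175)&(v<325)
    a,b,c=a[m],b[m],c[m]
    top=np.percentile(c,97); k=np.abs(c-top)<.004
    A=np.c_[a[k],b[k],np.ones(k.sum())]; co=np.linalg.lstsq(A,c[k],rcond=None)[0]
    print("f yaw",np.degrees(np.arctan2(f[1],f[0])),"rib tops c",top,"slopes",co,"n",k.sum())
    r=cv2.minAreaRect((np.c_[a[k],b[k]]*1000).astype(np.float32)); print("ribtop rect (a,b mm)",r)
    pl=(c<top-.018)&(c>top-.032); print("plate b range",np.percentile(b[pl],[1,99]),"all a range",np.percentile(a,[.5,99.5]),"plate c",np.median(c[pl])-top)
E
python3 - <<'E'
from h import *
d=np.load("w5.npz"); held(d["W"],d["p"],readout.get_state())
E
```

```text
f yaw 82.58507151159282 rib tops c 0.00029638385778526176 slopes [-0.00860066 -0.00454768 -0.00097165] n 6370
ribtop rect (a,b mm) ((27.884078979492188, 1.009908676147461), (48.554359436035156, 101.69702911376953), 89.26454162597656)
plate b range [-0.02993887  0.02961714] all a range [-0.02249061  0.07613407] plate c -0.025256042552934583
```

```bash
python3 - <<'E'
from h import *
d=np.radians
p=np.array([.5305,.094,.175]);_,M=pose([0,0,0],d(88.2),d(70)); go(p+.003*M[:,2],d(88.2),d(70))
E
```

```text
t 13.22 tcp [ 0.5336 -0.0977  0.2135] q [-0.74  0.4   1.47  0.99  1.99 -0.55] w 0.46
shift first, cm [ 3.16 -2.78 19.1 ] then turn [ 0.092  0.015 -0.033] | turn first, then shift [ 2.93 -0.91 19.32]
```

Request:
jog_arm --increments '[[[0,0,0],[0.092,0.012,-0.033],0.2],[[0.5,-0.15,3.2],[0,0,0],0.2],[[0.5,-0.15,3.2],[0,0,0],0.2],[[0.5,-0.15,3.2],[0,0,0],0.2],[[0.5,-0.15,3.2],[0,0,0],0.2],[[0.5,-0.15,3.2],[0,0,0],0.2],[[0.45,-0.15,3.3],[0,0,0],0.2],[[0,0,0],[0,0,0],0.2],[[0,0,0],[0,0,0],0.2]]'

```text
clock: 13.97
tcp_pos: [0.5298, 0.0962, 0.1763]
ee_rot: [-0.398, 0.587, 0.572, 0.411]
wrist_force: [0.3, -0.3, -0.7]
width: 0.46
grip_force: 50.8
```

```bash
python3 - <<'E'
from h import *
d=np.radians
s=readout.get_state();im,W=wcloud();save(im,"w6.png");held(W,im["pixels"],s);pp=im["pixels"].astype(int)
box=(np.abs(W[...,0]-.532)<.06)&(np.abs(W[...,1]-.22)<.08)
m=box&(pp[...,0]-pp[...,2]<40)&(W[...,2]>.083)&(W[...,2]<.095)
print(m.sum(),cv2.minAreaRect((W[m][:,:2]*1000).astype(np.float32)),np.median(W[m][:,2]))
for x0,x1 in((.48,.52),(.54,.58)):
  k=m&(W[...,0]>x0)&(W[...,0]<x1); print(k.sum(), np.percentile(W[k],[1,99],axis=0)[:,:2])
p=np.array([.5305,.194,.15]);_,M=pose([0,0,0],d(88.2),d(70)); go(p+.003*M[:,2],d(88.2),d(70))
E
```

```text
f yaw 88.41883435404301 rib tops c 0.0014621593641071225 slopes [ 0.00047386 -0.00295623  0.00027619] n 6417
ribtop rect (a,b mm) ((28.01704978942871, 1.2241020202636719), (101.91415405273438, 48.75096130371094), 0.2934807538986206)
plate b range [-0.02969888  0.03001286] all a range [-0.02226754  0.07647242] plate c -0.024830183418361046
158 ((532.5230712890625, 264.618408203125), (30.495685577392578, 79.92256164550781), 88.27095031738281) 0.08901765707248695
110 [[0.49264635 0.25058788]
 [0.49854551 0.28037778]]
48 [[0.56903022 0.24912805]
 [0.57254289 0.27834488]]
t 14.02 tcp [0.5305 0.0949 0.1764] q [-0.45  0.31  1.68  1.07  1.78 -0.56] w 0.462
shift first, cm [ 0.93 -0.3  10.21] then turn [-0.001  0.003  0.004] | turn first, then shift [ 0.91 -0.31 10.22]
```

View pics/w6.png

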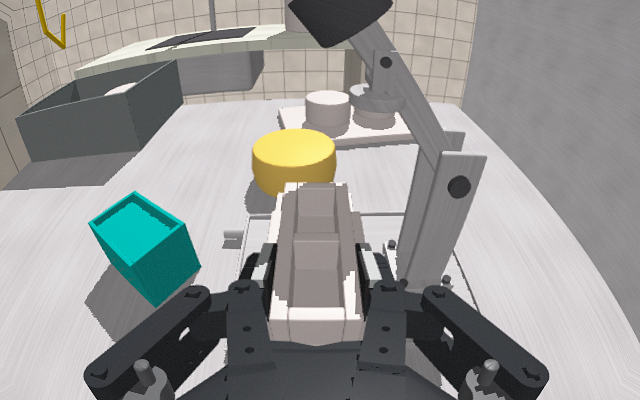

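Request:
jog_arm --increments '[[[0.23,-0.06,2.55],[0,0,0],0.2],[[0.23,-0.06,2.55],[0,0,0],0.2],[[0.23,-0.06,2.55],[0,0,0],0.2],[[0.23,-0.06,2.55],[0,0,0],0.2],[[0,0,0],[0,0,0],0.2],[[0,0,0],[0,0,0],0.2]]'

```text
clock: 14.52
tcp_pos: [0.5315, 0.1929, 0.1493]
ee_rot: [-0.399, 0.588, 0.571, 0.412]
wrist_force: [0.2, -1.2, -0.4]
width: 0.46
grip_force: 50.9
```

```bash
python3 - <<'E'
from h import *
d=np.radians
p=np.array([.531,.194,.13]);_,M=pose([0,0,0],d(88.2),d(70)); s=go(p+.003*M[:,2],d(88.2),d(70))
print(s["wrist_force"])
im=get_image("top");W=cloud(im);pp=im["pixels"].astype(int)
a=np.array([.0314,.9995])
b=(np.abs(W[...,0]-.532)<.06)&(np.abs(W[...,1]-.22)<.07)
im=get_image("side");W=cloud(im);pp=im["pixels"].astype(int)
v=(W-[.532,.2212,0]); A=v[...,0]*.0314+v[...,1]*.9995; B=v[...,0]*.9995-v[...,1]*.0314
bx=(np.abs(A)<.09)&(np.abs(B)<.06)&(pp.min(-1)>60)
for z0 in np.arange(.07,.16,.006):
  k=bx&(W[...,2]>=z0)&(W[...,2]<z0+.006)
  if k.sum()>4: print(round(z0,3),k.sum(),"A",np.percentile(A[k],[2,98]).round(4),"B",np.percentile(B[k],[2,98]).round(4))
E
```

```text
t 14.52 tcp [0.5315 0.1929 0.1493] q [-0.28  0.31  1.76  1.15  1.61 -0.55] w 0.46
shift first, cm [-1.78 -0.06  0.76] then turn [0.    0.001 0.001] | turn first, then shift [-1.78 -0.05  0.76]
[ 0.22711727 -1.24632531 -0.39475257]
0.07 62 A [-0.0471  0.0627] B [-0.0415  0.0313]
0.076 299 A [-0.0502  0.0624] B [-0.0412  0.0341]
0.082 171 A [-0.054   0.0624] B [-0.0413  0.0361]
0.088 106 A [-0.0538  0.0622] B [-0.0415  0.0375]
0.112 14 A [-0.0382  0.0507] B [-0.0298  0.0158]
0.118 74 A [-0.0459  0.0511] B [-0.0303  0.0291]
0.124 248 A [-0.0432  0.0509] B [-0.0304  0.0257]
0.13 74 A [-0.0428  0.0515] B [-0.02    0.0154]
0.136 86 A [-0.043   0.0512] B [-0.0202  0.0188]
0.142 135 A [-0.0444  0.0513] B [-0.0244  0.0217]
0.148 256 A [-0.0508  0.0503] B [-0.0343  0.0275]
0.154 47 A [-0.0807 -0.0098] B [-0.0278  0.0373]
```

Request:
jog_arm --increments '[[[0.08,-0.1,0.22],[0,0,0],0.2],[[-0.7,0,0.25],[0,0,0],0.2],[[-0.7,0,0.25],[0,0,0],0.2],[[-0.67,0,0.25],[0,0,0],0.2],[[0,0,0],[0,0,0],0.2],[[0,0,0],[0,0,0],0.2]]'

```text
clock: 15.12
tcp_pos: [0.5299, 0.1951, 0.1255]
ee_rot: [-0.4, 0.589, 0.569, 0.411]
wrist_force: [0.3, -0.5, -0.6]
width: 0.459
grip_force: 50.9
```

```bash
cat > chk.py <<'E'
from h import *
s=readout.get_state();print(s["tcp_pos"],s["wrist_force"],s["clock"])
im=get_image("side");W=cloud(im);pp=im["pixels"].astype(int);save(im,"s_%d.png"%(s["clock"]*100))
v=(W-[.532,.2212,0]); A=v[...,0]*.0314+v[...,1]*.9995; B=v[...,0]*.9995-v[...,1]*.0314
bx=(np.abs(A)<.09)&(np.abs(B)<.06)&(pp.min(-1)>60)
for z0 in np.arange(.06,.15,.004):
  k=bx&(W[...,2]>=z0)&(W[...,2]<z0+.004)
  if k.sum()>4: print(round(z0,3),k.sum(),"A",np.percentile(A[k],[2,98]).round(4),"B",np.percentile(B[k],[2,98]).round(4))
E
python3 chk.py
```

```text
[0.52990568 0.19511432 0.1255268 ] [ 0.30359626 -0.46892154 -0.63369439] 15.1167
0.06 43 A [-0.0512  0.0628] B [-0.0418  0.0221]
0.064 38 A [-0.0504  0.0627] B [-0.0417  0.0334]
0.068 48 A [-0.0382  0.0628] B [-0.0418  0.0289]
0.072 48 A [-0.0502  0.0625] B [-0.0415  0.0356]
0.076 77 A [-0.0469  0.0625] B [-0.0416  0.03  ]
0.08 110 A [-0.0509  0.0624] B [-0.0413  0.0309]
0.084 106 A [-0.0505  0.0626] B [-0.0412  0.0389]
0.088 95 A [-0.0539  0.0618] B [-0.0409  0.0372]
0.092 34 A [-0.0436  0.0542] B [-0.0379  0.0263]
0.096 50 A [-0.0396  0.054 ] B [-0.0329  0.0248]
0.1 212 A [-0.0401  0.0538] B [-0.0323  0.0242]
0.104 52 A [-0.0395  0.0535] B [-0.0311  0.0121]
0.108 57 A [-0.0393  0.0545] B [-0.0225  0.0122]
0.112 54 A [-0.0391  0.0542] B [-0.0269  0.0129]
0.116 59 A [-0.0395  0.0542] B [-0.0263  0.014 ]
0.12 86 A [-0.0412  0.054 ] B [-0.0227  0.0191]
0.124 214 A [-0.0442  0.0531] B [-0.0217  0.0196]
0.128 42 A [-0.0293  0.051 ] B [-0.0281  0.029 ]
0.132 26 A [-0.0616 -0.0119] B [-0.0269  0.039 ]
0.136 33 A [-0.045  -0.0148] B [-0.0289  0.0409]
0.14 15 A [-0.0775 -0.0305] B [-0.0277  0.0456]
0.144 9 A [-0.0572 -0.0422] B [-0.0256  0.0527]
```

Request:
jog_arm --increments '[[[-0.19,0,0.07],[0,0,0],0.2],[[-0.19,0,0.07],[0,0,0],0.2],[[-0.19,0,0.07],[0,0,0],0.2],[[0,0,0],[0,0,0],0.2],[[0,0,0],[0,0,0],0.2]]'

```text
clock: 15.58
tcp_pos: [0.5302, 0.1953, 0.1204]
ee_rot: [-0.399, 0.589, 0.57, 0.412]
wrist_force: [0.7, 0.6, -0.8]
width: 0.462
grip_force: 50.9
```

Request:
jog_arm --increments '[[[-0.19,0,0.07],[0,0,0],0.2],[[-0.09,0,0.03],[0,0,0],0.2],[[0,0,0],[0,0,0],0.2],[[0,0,0],[0,0,0],0.2]]'

```text
clock: 15.92
tcp_pos: [0.5302, 0.1953, 0.1174]
ee_rot: [-0.399, 0.589, 0.57, 0.412]
wrist_force: [-0.1, 0.3, -0.9]
width: 0.461
grip_force: 50.9
```

```bash
python3 chk.py
```

```text
[0.53018366 0.19525624 0.11739984] [-0.13067852  0.29378435 -0.86701913] 15.9167
0.06 36 A [-0.0442  0.0627] B [-0.042   0.0344]
0.064 47 A [-0.0512  0.0631] B [-0.0417  0.0334]
0.068 47 A [-0.0446  0.0626] B [-0.0414  0.0229]
0.072 40 A [-0.0516  0.0632] B [-0.0418  0.036 ]
0.076 60 A [-0.0507  0.0633] B [-0.0417  0.0343]
0.08 67 A [-0.0467  0.063 ] B [-0.0413  0.032 ]
0.084 139 A [-0.0536  0.0624] B [-0.0413  0.0392]
0.088 180 A [-0.0508  0.0622] B [-0.0414  0.0375]
0.092 196 A [-0.0378  0.0538] B [-0.0325  0.0269]
0.096 53 A [-0.0391  0.0543] B [-0.0309  0.0128]
0.1 57 A [-0.0392  0.0538] B [-0.022   0.0142]
0.104 55 A [-0.0397  0.0538] B [-0.0273  0.0137]
0.108 58 A [-0.04    0.0542] B [-0.022   0.0124]
0.112 93 A [-0.0424  0.0538] B [-0.0213  0.0199]
0.116 210 A [-0.0445  0.0534] B [-0.0252  0.0203]
0.12 37 A [-0.0243  0.0428] B [-0.0278  0.0303]
0.124 32 A [-0.0547 -0.0106] B [-0.0269  0.0375]
0.128 26 A [-0.0437 -0.0219] B [-0.0282  0.0362]
0.132 15 A [-0.0892 -0.0293] B [-0.0283  0.0462]
0.136 8 A [-0.0579 -0.0438] B [-0.0238  0.0534]
0.14 9 A [-0.0829 -0.0482] B [-0.0465  0.0557]
0.144 6 A [-0.086  -0.0636] B [-0.0463  0.0586]
0.148 9 A [-0.0884 -0.064 ] B [-0.0376  0.0552]
```

Inside the rim without contact. About 2 mm remain.

Request:
jog_arm --increments '[[[-0.09,0,0.03],[0,0,0],0.2],[[-0.09,0,0.03],[0,0,0],0.2],[[0,0,0],[0,0,0],0.2],[[0,0,0],[0,0,0],0.2]]'

```text
clock: 16.3
tcp_pos: [0.5302, 0.1952, 0.1155]
ee_rot: [-0.399, 0.589, 0.57, 0.412]
wrist_force: [-0.6, -0.4, -0.5]
width: 0.46
grip_force: 50.9
```

Request:
jog_arm --increments '[[[-0.07,0,0.03],[0,0,0],0.2],[[0,0,0],[0,0,0],0.2],[[0,0,0],[0,0,0],0.2]]'

```text
clock: 16.55
tcp_pos: [0.5302, 0.1952, 0.1148]
ee_rot: [-0.399, 0.589, 0.57, 0.412]
wrist_force: [0.5, -0.1, -0.2]
width: 0.46
grip_force: 50.9
```

Request:
jog_arm --increments '[[[-0.07,0,0.03],[0,0,0],0.2],[[0,0,0],[0,0,0],0.2],[[0,0,0],[0,0,0],0.2]]'

```text
clock: 16.8
tcp_pos: [0.5303, 0.1953, 0.1146]
ee_rot: [-0.399, 0.588, 0.57, 0.412]
wrist_force: [0.2, 0.1, 2.5]
width: 0.458
grip_force: 51.3
```

Request:
jog_arm --increments '[[[-0.05,0,0.02],[0,0,0],0.2],[[0,0,0],[0,0,0],0.2],[[0,0,0],[0,0,0],0.2]]'

```text
clock: 17.05
tcp_pos: [0.5303, 0.1953, 0.1145]
ee_rot: [-0.4, 0.588, 0.57, 0.412]
wrist_force: [-2.3, -1.6, 5.0]
width: 0.458
grip_force: 51.6
```

Seated (contact felt). Releasing and backing away along the tool.

Request:
jog_arm --increments '[[[0,0,0],[0,0,0],0.6],[[0,0,0],[0,0,0],0.7],[[0,0,0],[0,0,0],0.8],[[0,0,0],[0,0,0],0.8],[[0.4,0,-0.6],[0,0,0],0.8],[[0.4,0,-1.5],[0,0,0],0.8],[[0,0,-3],[0,0,0],0.8],[[0,0,-4],[0,0,0],0.8],[[0,0,-4],[0,0,0],0.8],[[0,0,-4],[0,0,0],0.8]]'

```text
clock: 17.88
tcp_pos: [0.5247, 0.0359, 0.1804]
ee_rot: [-0.399, 0.589, 0.57, 0.412]
wrist_force: [0.8, -0.1, -0.1]
width: 0.8
grip_force: 0.0
```

Request:
jog_arm --increments '[[[0,0,0],[0,0,0],0.8],[[0,0,0],[0,0,0],0.8]]'

```text
clock: 18.05
tcp_pos: [0.5262, 0.0348, 0.1805]
ee_rot: [-0.397, 0.59, 0.569, 0.413]
wrist_force: [-0.9, -0.1, -0.3]
width: 0.8
grip_force: 0.0
```

```bash
python3 chk.py; python3 - <<'E'
from h import *
im,W=wcloud();save(im,"w7.png");np.savez("w7.npz",p=im["pixels"],W=W)
E
```

```text
[0.52623633 0.03480881 0.18052921] [-0.92062625 -0.06425839 -0.34149899] 18.05
0.06 47 A [-0.0419  0.0631] B [-0.0419  0.0333]
0.064 42 A [-0.0513  0.0628] B [-0.0414  0.0301]
0.068 42 A [-0.0468  0.0627] B [-0.0418  0.0241]
0.072 47 A [-0.0518  0.0628] B [-0.0417  0.0348]
0.076 55 A [-0.0495  0.0628] B [-0.0415  0.0348]
0.08 63 A [-0.0525  0.0626] B [-0.0415  0.0329]
0.084 159 A [-0.0549  0.0629] B [-0.0414  0.0386]
0.088 378 A [-0.0515  0.0616] B [-0.0406  0.0378]
0.092 89 A [-0.041   0.0543] B [-0.0313  0.0204]
0.096 50 A [-0.0445  0.0538] B [-0.0215  0.0129]
0.1 60 A [-0.0405  0.0535] B [-0.0217  0.0136]
0.104 58 A [-0.0408  0.054 ] B [-0.0217  0.013 ]
0.108 80 A [-0.0412  0.0543] B [-0.0213  0.0168]
0.112 245 A [-0.0449  0.0531] B [-0.0207  0.0189]
0.116 23 A [-0.0421  0.0526] B [-0.0218  0.0154]
```

View pics/w7.png

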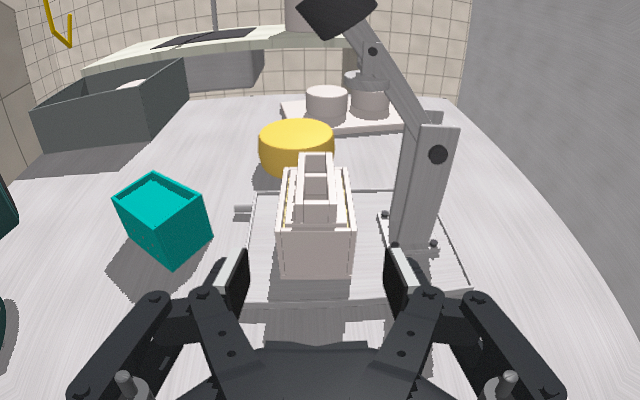

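The wrist view shows the follower seated level in the mould at (315,200), ribs up and the rim even on both sides. The arm is still raised. Now I'll locate the grip.

```bash
python3 - <<'E'
from h import *
H=np.array([.650,.151])
for n in("top","side"):
    im=get_image(n);W=cloud(im);pp=im["pixels"].astype(int)
    X=np.hypot(W[...,0]-H[0],W[...,2]-H[1]); th=np.arctan2(W[...,2]-H[1],H[0]-W[...,0])
    b=(np.abs(W[...,1]-.23)<.06)&(W[...,2]>.18)&(W[...,0]<.66)
    for r0,r1 in((.06,.1),(.155,.185),(.205,.245)):
        m=b&(X>r0)&(X<r1); print(n,r0,m.sum(),"th",np.percentile(th[m],[2,50,98]).round(3),"y",np.percentile(W[m][:,1],[2,50,98]).round(4))
    print("max r",np.percentile(X[b],99.5), "post/hinge?")
    m=(np.abs(W[...,1]-.23)<.05)&(np.abs(W[...,0]-.65)<.05)&(W[...,2]>.172)&(W[...,2]<.187); print(np.percentile(W[m],[2,98],axis=0)[:,:2])
d=np.radians
s=readout.get_state(); go(s["tcp_pos"]+.003*rot(s["ee_rot"])[:,2],d(88.2),0)
E
```

```text
top 0.06 41 th [0.853 1.091 1.167] y [0.2122 0.226  0.2374]
top 0.155 115 th [0.877 1.073 1.168] y [0.1993 0.2211 0.2548]
top 0.205 69 th [0.886 0.973 0.992] y [0.2155 0.225  0.2401]
max r 0.6048263550895698 post/hinge?
[[0.63350141 0.20341027]
 [0.67281894 0.25444502]]
side 0.06 89 th [0.692 0.911 1.09 ] y [0.2413 0.2432 0.2541]
side 0.155 197 th [0.773 0.966 1.149] y [0.2325 0.2574 0.2628]
side 0.205 121 th [0.877 0.932 0.988] y [0.2333 0.2423 0.2454]
max r 0.6141800000701357 post/hinge?
[[0.61885527 0.20919675]
 [0.67280264 0.25978397]]
t 18.25 tcp [0.5246 0.0386 0.1789] q [-0.54  0.34  1.64  1.02  1.86 -0.58] w 0.798
shift first, cm [ 0.28 -0.    0.2 ] then turn [-3.000e-03 -1.223e+00 -1.000e-03] | turn first, then shift [ 0.28 -0.   -0.2 ]
```

Request:
jog_arm --increments '[[[3.7,0,-1.36],[0,0,0],0.8],[[3.7,0,-1.36],[0,0,0],0.8],[[3.7,0,-1.36],[0,0,0],0.8],[[3.7,0,-1.36],[0,0,0],0.8],[[3.7,0,-1.36],[0,0,0],0.8],[[3.7,0,-1.36],[0,0,0],0.8],[[0,0,0],[0,-0.122,0],0.8],[[0,0,0],[0,-0.122,0],0.8],[[0,0,0],[0,-0.122,0],0.8],[[0,0,0],[0,-0.122,0],0.8]]'

```text
clock: 19.08
tcp_pos: [0.5251, 0.0372, 0.416]
ee_rot: [-0.248, 0.671, 0.65, 0.255]
wrist_force: [0.2, 0.4, -0.6]
width: 0.8
grip_force: 0.0
```

Request:
jog_arm --increments '[[[0,0,0],[0,-0.122,0],0.8],[[0,0,0],[0,-0.122,0],0.8],[[0,0,0],[0,-0.122,0],0.8],[[0,0,0],[0,-0.122,0],0.8],[[0,0,0],[0,-0.122,0],0.8],[[0,0,0],[0,-0.122,0],0.8],[[0,0,0],[0,0,-0.12],0.8],[[0,0,0],[0,0,-0.12],0.8],[[0,0,0],[0,0,-0.12],0.8],[[0,0,0],[0,0,-0.12],0.8]]'

```text
clock: 19.92
tcp_pos: [0.5248, 0.0386, 0.4149]
ee_rot: [-0.002, 0.528, 0.849, 0.0]
wrist_force: [0.9, -0.6, -0.6]
width: 0.8
grip_force: 0.0
```

Request:
jog_arm --increments '[[[0,0,0],[0,0,-0.12],0.8],[[0,0,0],[0,0,-0.12],0.8],[[0,0,0],[0,0,-0.12],0.8],[[0,0,0],[0,0,-0.12],0.8],[[0,0,0],[0,0,-0.12],0.8],[[0,0,0],[0,0,-0.12],0.8],[[0,0,0],[0,0,-0.12],0.8],[[0,0,0],[0,0,-0.12],0.8],[[0,0,0],[0,0,-0.12],0.8],[[0,0,0],[0,0,0],0.8]]'

```text
clock: 20.75
tcp_pos: [0.5249, 0.038, 0.415]
ee_rot: [-0.002, 0.019, 1.0, 0.001]
wrist_force: [-0.0, -0.2, -0.7]
width: 0.798
grip_force: 0.0
```

```bash
python3 - <<'E'
from h import *
d=np.radians
go([.5125,.229,.43],d(180),0); go([.5125,.229,.335],d(180),0)
E
```

```text
t 20.75 tcp [0.5249 0.038  0.415 ] q [-0.04  0.06  1.08  0.    2.   -1.57] w 0.798
shift first, cm [ 1.98 19.04 -1.75] then turn [ 0.002 -0.003 -0.039] | turn first, then shift [ 1.24 19.1  -1.8 ]
t 20.75 tcp [0.5249 0.038  0.415 ] q [-0.04  0.06  1.08  0.    2.   -1.57] w 0.798
shift first, cm [ 1.95 19.02  7.75] then turn [ 0.002 -0.003 -0.039] | turn first, then shift [ 1.24 19.1   7.7 ]
```

Request:
jog_arm --increments '[[[0,0,0],[0,0,-0.039],0.8],[[0.24,3.82,0],[0,0,0],0.8],[[0.25,3.82,0],[0,0,0],0.8],[[0.25,3.82,0],[0,0,0],0.8],[[0.25,3.82,0],[0,0,0],0.8],[[0.25,3.82,0],[0,0,0],0.8],[[0,0,0],[0,0,0],0.8],[[0,0,0],[0,0,0],0.8]]'

```text
clock: 21.42
tcp_pos: [0.5128, 0.2302, 0.4152]
ee_rot: [-0.002, 0.001, 1.0, 0.001]
wrist_force: [1.2, 0.0, 0.1]
width: 0.801
grip_force: 0.0
```

```bash
python3 - <<'E'
from h import *
d=np.radians
im,W=wcloud();save(im,"w8.png");p=im["pixels"].astype(int)
b=(np.abs(W[...,1]-.229)<.05)&(W[...,2]>.19)&(W[...,2]<.375)&(W[...,0]>.45)&(W[...,0]<.66)
r=np.hypot(W[...,0]-.65,W[...,2]-.151);th=np.arctan2(W[...,2]-.151,.65-W[...,0])
for r0,r1 in((.15,.19),(.195,.21),(.21,.23),(.23,.25),(.25,.27)):
    m=b&(r>r0)&(r<r1)
    if m.sum()>5: print(r0,m.sum(),"y",np.percentile(W[m][:,1],[3,50,97]).round(4),"th",np.percentile(th[m],[3,50,97]).round(3))
m=b&(r>.2); print(np.percentile(W[m],[1,99],axis=0))
go([.5125,.229,.335],d(180),0)
E
```

```text
0.15 2398 y [0.2039 0.2309 0.2574] th [0.835 0.983 1.13 ]
0.195 121 y [0.2206 0.2316 0.2411] th [0.959 0.985 0.989]
0.21 199 y [0.2193 0.2308 0.2423] th [0.949 0.979 0.988]
0.23 1337 y [0.2193 0.2301 0.2412] th [0.887 0.937 0.978]
[[0.49260485 0.21851201 0.3213513 ]
 [0.53607766 0.2424383  0.35584423]]
t 21.47 tcp [0.5131 0.2288 0.4156] q [ 0.32  0.14  0.99  0.    2.01 -1.25] w 0.797
shift first, cm [0.04 0.01 7.76] then turn [ 0.001 -0.003 -0.003] | turn first, then shift [0.06 0.02 7.76]
```

View pics/w8.png

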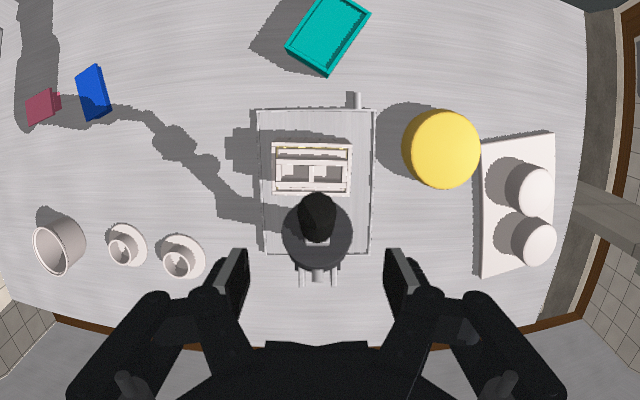

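The wrist view shows the black grip at (317,215), midway between the fingers (317), with the weight below it and the seated follower at (312,168).

Request:
jog_arm --increments '[[[0.05,0.12,2.5],[0,0,0],0.8],[[0,0,2.5],[0,0,0],0.8],[[0,0,1.7],[0,0,0],0.8],[[0,0,0.8],[0,0,0],0.8],[[0,0,0],[0,0,0],0.8],[[0,0,0],[0,0,0],0.5],[[0,0,0],[0,0,0],0.1],[[0,0,0],[0,0,0],0.1],[[0,0,0],[0,0,0],0.1],[[0,0,0],[0,0,0],0.1]]' --newtons 25

```text
clock: 22.3
tcp_pos: [0.5135, 0.2306, 0.3435]
ee_rot: [0.001, 0.001, 1.0, 0.003]
wrist_force: [-0.3, 5.7, 4.0]
width: 0.292
grip_force: 26.4
```

```bash
python3 - <<'E'
from h import *
d=np.radians
s=go([.5125,.229,.335],d(180),0); print(s["grip_force"],s["wrist_force"])
g=s["tcp_pos"]-[0,0,.003]; r=np.hypot(.65-g[0],g[2]-.151);t0=np.arctan2(g[2]-.151,.65-g[0]);print(r,t0)
P=[(.65-r*np.cos(t),.151+r*np.sin(t)) for t in np.arange(t0,.2,-.09)]
print(np.round(-np.diff(P,axis=0)*100,2).tolist())
E
```

```text
t 22.3 tcp [0.5135 0.2306 0.3435] q [ 0.32  0.11  1.16  0.01  1.86 -1.25] w 0.292
shift first, cm [ 0.1  -0.17  0.55] then turn [ 0.006  0.003 -0.002] | turn first, then shift [ 0.1  -0.16  0.55]
26.448623836040497 [-0.30972488  5.74625842  3.96013048]
0.23357165668003962 0.946484521782788
[[1.65, 1.3], [1.52, 1.45], [1.39, 1.58], [1.24, 1.7], [1.08, 1.8], [0.92, 1.89], [0.74, 1.97], [0.56, 2.02]]
```

Request:
jog_arm --increments '[[[0.83,0,0.65],[0,0,0],0.1],[[0.82,0,0.65],[0,0,0],0.1],[[1.52,0,1.45],[0,0,0],0.1],[[1.39,0,1.58],[0,0,0],0.1],[[1.24,0,1.7],[0,0,0],0.1],[[1.08,0,1.8],[0,0,0],0.1],[[0.92,0,1.89],[0,0,0],0.1],[[0.74,0,1.97],[0,0,0],0.1],[[0.28,0,1],[0,0,0],0.1],[[0,0,0],[0,0,0],0.1]]'

```text
clock: 23.13
tcp_pos: [0.4236, 0.2299, 0.2118]
ee_rot: [-0.002, 0.002, 1.0, 0.001]
wrist_force: [1.2, 4.4, -12.2]
width: 0.294
grip_force: 25.2
```

```bash
python3 - <<'E'
from h import *
s=readout.get_state(); print(s["grip_force"],s["wrist_force"],s["width"])
g=s["tcp_pos"]-[0,0,.003]; r=np.hypot(.65-g[0],g[2]-.151);t0=np.arctan2(g[2]-.151,.65-g[0]);print(r,t0)
r=.2336
P=np.array([(.65-r*np.cos(t),.151+r*np.sin(t)) for t in [.2,.13,.08,.04,.0]]); print(np.round((g[[0,2]]-P)*100,2).tolist())
E
python3 chk.py|tail -8
```

```text
25.189646780490875 [  1.15601701   4.43148474 -12.22106802] 0.29437086929478434
0.23361969836027247 0.24990276454788987
[[0.26, 1.14], [0.53, 2.75], [0.65, 3.91], [0.71, 4.84], [0.72, 5.78]]
0.1 40 A [-0.0027  0.0539] B [-0.0213  0.0147]
0.104 37 A [0.0055 0.0544] B [-0.0214  0.014 ]
0.108 40 A [-0.      0.0537] B [-0.0215  0.0142]
0.112 112 A [0.003 0.054] B [-0.0206  0.0183]
0.116 22 A [0.0052 0.0498] B [-0.0206  0.0177]
0.14 5 A [0.0238 0.0316] B [-0.0118  0.0091]
0.144 8 A [0.0216 0.0321] B [-0.0136  0.0134]
0.148 29 A [0.0172 0.0332] B [-0.0101  0.0229]
```

Request:
jog_arm --increments '[[[0.26,0,1.14],[0,0,0],0.1],[[0.14,0,0.8],[0,0,0],0.1],[[0.13,0,0.8],[0,0,0],0.1],[[0.08,0,0.6],[0,0,0],0.1],[[0.04,0,0.56],[0,0,0],0.1],[[0.03,0,0.4],[0,0,0],0.1],[[0,0,0],[0,0,0],0.1],[[0,0,0],[0,0,0],0.1]]'

```text
clock: 23.85
tcp_pos: [0.4179, 0.2298, 0.1703]
ee_rot: [-0.001, 0.002, 1.0, 0.001]
wrist_force: [-1.0, 4.6, -8.0]
width: 0.296
grip_force: 25.4
```

Request:
jog_arm --increments '[[[0.01,0,0.3],[0,0,0],0.1],[[0.01,0,0.2],[0,0,0],0.1],[[0,0,0.2],[0,0,0],0.1],[[0,0,0],[0,0,0],0.1],[[0,0,0],[0,0,0],0.1]]'

```text
clock: 24.27
tcp_pos: [0.4178, 0.2298, 0.1645]
ee_rot: [-0.001, 0.002, 1.0, 0.001]
wrist_force: [-2.6, 3.8, -2.4]
width: 0.291
grip_force: 25.9
```

Request:
jog_arm --increments '[[[0,0,0.2],[0,0,0],0.1],[[0,0,0.2],[0,0,0],0.1],[[0,0,0],[0,0,0],0.1],[[0,0,0],[0,0,0],0.1]]'

```text
clock: 24.6
tcp_pos: [0.4177, 0.2298, 0.1604]
ee_rot: [-0.001, 0.002, 1.0, 0.001]
wrist_force: [-2.9, 3.5, -2.9]
width: 0.293
grip_force: 25.8
```

Request:
jog_arm --increments '[[[0,0,0.2],[0,0,0],0.1],[[0,0,0.2],[0,0,0],0.1],[[0,0,0],[0,0,0],0.1],[[0,0,0],[0,0,0],0.1]]'

```text
clock: 24.93
tcp_pos: [0.4178, 0.2298, 0.1568]
ee_rot: [-0.001, 0.002, 1.0, 0.001]
wrist_force: [-3.4, 3.3, -0.5]
width: 0.292
grip_force: 25.9
```

Request:
jog_arm --increments '[[[0,0,0.2],[0,0,0],0.1],[[0,0,0.1],[0,0,0],0.1],[[0,0,0],[0,0,0],0.1],[[0,0,0],[0,0,0],0.1]]'

```text
clock: 25.27
tcp_pos: [0.4178, 0.2298, 0.1566]
ee_rot: [0.0, 0.002, 1.0, 0.001]
wrist_force: [-7.5, 2.2, 9.8]
width: 0.294
grip_force: 26.9
```

```bash
python3 chk.py|tail -12; python3 - <<'E'
from h import *
im=get_image("side");W=cloud(im)
m=(W[...,0]>.47)&(W[...,0]<.63)&(np.abs(W[...,1]-.235)<.04)&(W[...,2]>.135)&(W[...,2]<.2)
for x0 in np.arange(.45,.63,.02):
    k=(W[...,0]>x0)&(W[...,0]<x0+.02)&(np.abs(W[...,1]-.235)<.04)&(W[...,2]>.12)&(W[...,2]<.21)
    if k.sum()>3: print(round(x0,2),k.sum(),np.percentile(W[k][:,2],[3,97]).round(4))
E
```

```text
0.1 25 A [0.021  0.0543] B [-0.0216  0.0149]
0.104 24 A [-0.0112  0.0544] B [-0.0214  0.0126]
0.108 21 A [-0.0337  0.0542] B [-0.0218  0.0178]
0.112 83 A [-0.0438  0.0541] B [-0.0215  0.0187]
0.116 38 A [-0.0419  0.0528] B [-0.0191  0.0178]
0.12 22 A [0.0164 0.0321] B [-0.0151  0.0186]
0.124 34 A [0.0147 0.0326] B [-0.0127  0.0174]
0.132 8 A [0.0192 0.0263] B [-0.0086  0.0062]
0.136 10 A [0.0198 0.027 ] B [-0.0065  0.053 ]
0.14 18 A [0.0201 0.0376] B [-0.0449  0.0533]
0.144 28 A [0.0199 0.0387] B [-0.0566  0.0544]
0.148 24 A [0.0196 0.0388] B [-0.0461  0.0575]
0.45 122 [0.1327 0.1809]
0.47 188 [0.146  0.1903]
0.49 110 [0.1461 0.181 ]
0.51 126 [0.1227 0.1643]
0.53 113 [0.123 0.164]
0.55 81 [0.1317 0.1643]
0.57 80 [0.1419 0.1643]
0.59 75 [0.1432 0.164 ]
0.61 78 [0.1368 0.1687]
```

The tube is level (top at 0.164 m along its length) and the foot bears on the ribs. Releasing and lifting clear.

Request:
jog_arm --increments '[[[0,0,0],[0,0,0],0.5],[[0,0,0],[0,0,0],0.7],[[0,0,0],[0,0,0],0.8],[[0,0,0],[0,0,0],0.8],[[0,0,-1],[0,0,0],0.8],[[0,0,-2.5],[0,0,0],0.8],[[0,0,-3],[0,0,0],0.8],[[0,0,-3],[0,0,0],0.8],[[0,0,-3],[0,0,0],0.8],[[0,0,0],[0,0,0],0.8]]'

```text
clock: 26.2
tcp_pos: [0.4205, 0.2302, 0.2868]
ee_rot: [0.006, 0.002, 1.0, 0.003]
wrist_force: [0.2, 0.4, 1.1]
width: 0.801
grip_force: 0.0
```

```bash
python3 chk.py|tail -24; python3 - <<'E'
from h import *
im=get_image("side");W=cloud(im);save(im,"s9.png");cv2.imwrite("pics/s9c.png",cv2.resize(im["pixels"][170:330,180:340,::-1],(560,560)))
for x0 in np.arange(.41,.63,.02):
    k=(W[...,0]>x0)&(W[...,0]<x0+.02)&(np.abs(W[...,1]-.235)<.04)&(W[...,2]>.12)&(W[...,2]<.21)
    if k.sum()>3: print(round(x0,2),k.sum(),np.percentile(W[k][:,2],[3,97]).round(4))
E
```

```text
[0.42048118 0.23020382 0.28683287] [0.23455275 0.39878728 1.09111253] 26.2
0.06 34 A [0.0064 0.063 ] B [-0.0416  0.0341]
0.064 38 A [0.0038 0.0634] B [-0.0421  0.0307]
0.068 23 A [0.0018 0.0628] B [-0.0421  0.0357]
0.072 36 A [0.0046 0.0633] B [-0.0417  0.0286]
0.076 32 A [0.0077 0.063 ] B [-0.0418  0.0358]
0.08 59 A [0.0092 0.0627] B [-0.041   0.0337]
0.084 102 A [0.0059 0.0624] B [-0.0407  0.0398]
0.088 192 A [-0.0001  0.0619] B [-0.0402  0.0377]
0.092 28 A [0.0168 0.0544] B [-0.0293  0.0284]
0.096 29 A [0.0175 0.0544] B [-0.0217  0.0153]
0.1 21 A [0.0221 0.0537] B [-0.0212  0.0169]
0.104 23 A [-0.0375  0.054 ] B [-0.0214  0.0136]
0.108 23 A [-0.0102  0.0544] B [-0.0211  0.0189]
0.112 92 A [-0.0434  0.0537] B [-0.0214  0.0193]
0.116 27 A [-0.0391  0.054 ] B [-0.0203  0.0162]
0.12 29 A [0.0186 0.0334] B [-0.0137  0.0166]
0.124 27 A [0.0138 0.0311] B [-0.0112  0.018 ]
0.132 7 A [0.0168 0.0265] B [-0.0085  0.0066]
0.136 9 A [0.0209 0.0264] B [-0.0086  0.0469]
0.14 17 A [0.0202 0.0375] B [-0.0449  0.0552]
0.144 25 A [0.02   0.0384] B [-0.0578  0.0548]
0.148 29 A [0.0194 0.0386] B [-0.0342  0.058 ]
0.41 84 [0.1491 0.1654]
0.43 85 [0.1487 0.1647]
0.45 222 [0.1315 0.181 ]
0.47 189 [0.1456 0.191 ]
0.49 111 [0.1453 0.1818]
0.51 125 [0.1219 0.1639]
0.53 117 [0.1218 0.1644]
0.55 81 [0.1404 0.1644]
0.57 77 [0.1415 0.1644]
0.59 74 [0.1423 0.1642]
0.61 77 [0.1423 0.1651]
0.63 258 [0.1268 0.1807]
```

View pics/s9c.png

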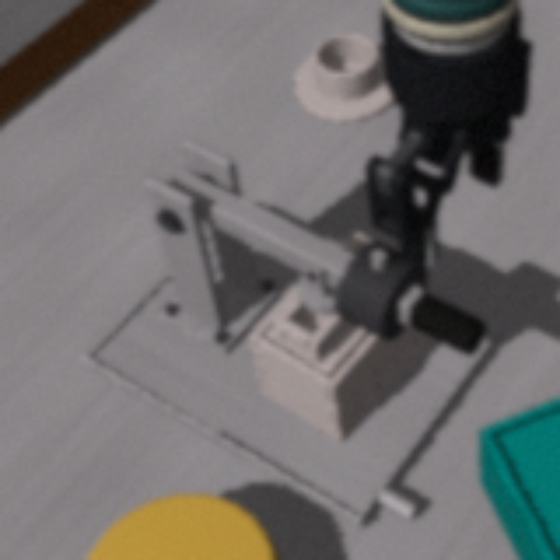

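The arm is down and level with its foot on the ribs of the seated follower. The mould has not moved and the gripper is clear above, so I'm handing in.

```bash
python3 -c "
from plant import workorder
print(workorder.hand_in())"
```

```text
the job is handed in; nothing more can be done
None
```

I turned the follower over, seated it smooth face down on the cheese in the mould, brought the press arm down level with its foot on the ribs, and handed the job in at about 26 s; no verdict came back.

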